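Flip the ratchet and nip up the hub nut

TASK

The ratchet on the wheel hub's axle nut is set to loosen: flip its direction lever right over to tighten (clockwise from above), then swing the handle back to its rear stop to feel that it free-wheels. Now ratchet the nut clockwise, stroke by stroke, until you feel it firmly bite the crush washer, push on two or three centimetres more to nip it, and stop: do not crush the washer flat. Let go of everything, leave the lever at tighten and do not disturb the other things on the counter.

Things in the scene. Friction and masses are not known exactly. Their poses are not given: they have to be found in the camera images.
- hub_stand: Fixed stand on the counter: dark steel plate 180 x 190 x 15 mm carrying a wheel hub (disc of 130 mm, studs up to 63 mm above the counter). Origin on the counter under the nut's upright axis; z up, own y is where the handle points in mid-swing. Two upright steel stop pins (12 mm thick, tops 105 mm high) stand 85 mm from the axis, either side of the handle's swing.
- ratchet_axis (a point): Point on the upright axis of the hub's axle nut at the height of the handle, 91 mm above the counter. A reversible steel ratchet sits captive on the nut and turns about this axis. Its round head is 66 mm across, its top 104 mm above the counter. After a change of direction up to 0.32 rad of swing may pass before the ratchet takes hold.
- handle_grip (a point): Centre of the ratchet handle's round black rubber grip: 26 mm thick, 90 mm long, level, 91 mm above the counter, its centre 150 mm from the axis; own x points outwards along the handle, which only swings level. Felt there in motion: about 1 N free-wheeling (clicks, 20 to the turn), 3 to 4 N turning the nut while it runs freely, then a sharp rise to 12 N as it bites the washer under it.
- lever_tip (a point): Direction lever on top of the ratchet head: a dark steel arm turning about the same axis on the side away from the handle, ending in an upright thumb tab 12 mm thick across, 18 mm long, 22 mm tall (105 to 127 mm above the counter). This point: in the tab, 38 mm from the axis, 118 mm above the counter. Own x points to the axis. It stays where put; about 2 N at the tab moves it.
- dir_lever (a joint): Direction lever, rad, grows as it swings clockwise seen from above. 0: thrown anticlockwise, the ratchet drives anticlockwise (loosens) and free-wheels clockwise. 1 (end stop): thrown clockwise, it drives clockwise (tightens) and free-wheels anticlockwise. In between it slips.
- ratchet (a joint): Handle swing, rad, grows clockwise seen from above: 0 = against the anticlockwise (rear) stop, 1.1 = against the clockwise (front) stop.
- washer_tab (a point): Tip of the tab of the copper crush washer under the nut, 40 mm from the axis, 44 mm above the counter. It stands still until the nut bites, the ratchet gives about 10 mm at the grip, and the washer is then dragged clockwise, for good. Nipped: the tab moved 1.2 to 12 mm; ruined beyond 12 mm. How far the nut runs before it bites differs (1.2 to 1.6 rad, more than one swing) and can only be felt.
- bearing: Bystander: steel ball bearing lying flat, 62 mm across, 17 mm high; origin under its centre.
- spare_nut: Bystander: spare dark steel nut lying flat, 36 mm across, 15 mm high; origin under its centre.
- spanner: Bystander: flat steel spanner 170 mm long lying near the stand; origin under its middle.
- small_carton: Bystander: brown carton 90 x 60 x 50 mm; origin under its centre.
- flat_carton: Bystander: white carton 130 x 90 x 35 mm; origin under its centre.
- jar: Bystander: jar, 68 mm across, 90 mm tall; origin under its centre.
- tin: Bystander: tin, 72 mm across, 110 mm tall; origin under its centre.

How it is judged:
By the outcome, as a careful person would: the job done as asked, in the order asked, and still so for the second after the job is handed in, with the robot touching nothing.
It also fails if it takes over 72 s, if anything falls off the work surface, if the arm or the gripper's body presses on something with over 40 N, if the wrist force passes 120 N, or if a joint passes its speed limit or range.

ROBOT

A 6-joint arm with a two-finger parallel gripper is mounted at the origin on the work surface. World frame = base frame: x ahead of the robot, y to its left, z up, the work surface at z = 0. Lengths are in m, angles in degrees, forces in N, time in s.
With the tool pointing down it reaches from about 0.35 to 0.875 m from the base axis. Payload 4.2 kg.
Tool frame: the origin (TCP) lies between the finger pads; the fingertips stand 25 mm ahead of it and the grasp point (between the pads) lies 6 mm ahead of it (env.tip_reach is the distance from the TCP to the fingertips, in m); z points along the fingers, y is the line along which they close (so a half turn about z gives the same grasp; the last joint's range is limited). The gripper opens to 85 mm and grips with 20 to 120 N. Pads are 22 mm wide; open, the fingers measure 114 mm over their backs; the gripper's body (76 mm by 85 mm) begins 54 mm behind the grasp point. The pads swing forward as they close: fully open they stand 13 mm farther back than shut.
Start: joints at [-59.954, 22.042, 0.453, 0, -68.411, -14.817], TCP at [0.164, -0.603, 0.256] pointing down, gripper open.
Joint ranges: [-179.83, 179.83], [-69.29, 118.12], [-61.27, 80.66], [-181.25, 117.63], [-171.15, -9.14], [-177.46, 177.46]. Speed limits (degrees/s): [159.86, 159.86, 180, 180, 180, 180].

INTERFACE

Orientations are given as a 3x3 rotation matrix whose columns are the frame's x, y, z axes.
In Python, from station import env gives the robot as it stands.
- The arm moves only by the shell command python3 -m jog 'ROWS' [FORCE]. ROWS is JSON, a list of rows, each a list of 5 numbers: the shift along the tool's x, y, z in m, then the turn about the tool's z in rad, then the gripper's target within -1 to 1 (fully open at 1, half-way at 0, shut at -1). In form: [[dx, dy, dz, spin, claw], ...]. A call has 1 to 20 rows; each row is the pose to reach, as a shift and turn from the pose commanded when the call began, along the tool's axes at that moment; what a row does not reach only later rows make up. A row lasts 1/10 s, in which the tool goes at most 50 mm and 8.59 degrees, less where a joint would pass 70% of its speed; a pose out of reach is approached as far as the arm can. A call with a gripper value outside its range is refused whole. The fingers move at their own pace and stop on an object; FORCE is the grip in N (left out, the last holds). Time passes only in rows, so rows that repeat a pose let the fingers close. It gives the time, the measured TCP pose, the force, the opening and the grip force at its end, in the units of the state.
- env.sense(): the state, without advancing time (a new reading comes with each control period).
- env.grab_frame(name): name is "scene" or "side" or "wrist"; returns (picture, depth): 400x640x3 uint8, blue, green, red; 400x640 float32, m along the optical axis (not along the pixel's ray), 0 where there is no reading.
- env.get_calibration(name): a dict with "fx", "fy", "cx", "cy" (pixels), "rvec" (rotation vector, rad) and "tvec" (3), from world to camera coordinates, as OpenCV has them; the wrist camera has in their place "hand_eye" (4x4, takes a point from camera to tool coordinates, whose origin is the TCP and whose axes are the flange's). Camera axes: x right, y down, z forward; pixel columns grow to the right and rows downward; lengths in m; the calibration is good to about 2 mm. A picture is of the moment at which its call begins: read the wrist's pose just before it. get_calibration takes no time and is no camera call.
- env.sign_off(): hands the job in; it is judged then, once.
The state is a dict: "clock": time; "joint_positions": joint angles; "joint_velocities": joint speeds; "tau": joint torques, N m; "tool_pos": TCP position; "orientation": TCP orientation; "force": force on the tool from outside, world axes, zero at the start; "wrist_torque": the same for the moment, N m; "width": opening from 0.0 (shut) to 1.0 (fully open); "gripper_force": force on a finger pad.
Only numpy, scipy, OpenCV 4.12 (cv2) and the standard library are available. Lean on these libraries where they do the work, as an engineer would, in place of code of your own. Each camera call takes 0.05 s, during which the arm holds its last target. There are 200 camera calls.

## Working session

There is one attempt and no reset: what is moved stays moved. The work goes in short steps, Python scripts to look and compute and a shell command to move; the robot and the scene stay as the last step left them, time stands still between calls to the robot, and variables do not carry over. Pictures are saved under pics/ and viewed, at most 10 in all, crops included, and the job is handed in when it is done.

```bash
mkdir -p pics; ls
cat > h.py <<'E'
import numpy as np,cv2
from station import env
def snap(n,f):
    s=env.sense(); p,d=env.grab_frame(n); cv2.imwrite('pics/%s.png'%f,p); np.save('pics/%s.npy'%f,d)
    np.savez('pics/%s_pose.npz'%f,p=s['tool_pos'],R=np.array(s['orientation'])); return p,d
def ext(n,f=None):
    c=env.get_calibration(n); K=[c[k] for k in('fx','fy','cx','cy')]
    if n=='wrist':
        z=np.load('pics/%s_pose.npz'%f); T=np.eye(4);T[:3,:3]=z['R'];T[:3,3]=z['p']; M=T@np.array(c['hand_eye'])
        return K,M[:3,:3],M[:3,3]
    R=cv2.Rodrigues(np.array(c['rvec'],float))[0]; return K,R.T,-R.T@np.array(c['tvec'],float).ravel()
def atz(n,u,v,z,f=None):
    K,R,t=ext(n,f); r=R@np.array([(u-K[2])/K[0],(v-K[3])/K[1],1]); return t+r*(z-t[2])/r[2]
def atd(n,u,v,f):
    K,R,t=ext(n,f); d=np.load('pics/%s.npy'%f)[v,u]; return t+R@np.array([(u-K[2])/K[0],(v-K[3])/K[1],1])*d
E
python3 - <<'E'
from h import *
snap('scene','s0');snap('side','d0')
for n in('scene','side'):
    K,R,t=ext(n);print(n,K,t.round(3),R[:,2].round(2))
s=env.sense();print(s)
E
```

```text
pics
scene [519.4276368670689, 519.4276368670689, 316.40942402193906, 202.20960702639903] [ 1.576 -0.32   0.749] [-0.82  0.26 -0.52]
side [437.3995320411933, 437.3995320411933, 309.33289322354517, 200.90389603914176] [0.101 0.504 0.83 ] [ 0.45 -0.52 -0.72]
{'clock': 0.1, 'joint_positions': array([-5.99537333e+01,  2.20854673e+01,  3.87841987e-01, -2.50739619e-02,
       -6.84114874e+01, -1.48154744e+01]), 'joint_velocities': array([ 0.01893552, -0.07869937,  0.22975586,  0.03054793, -0.01835258,
        0.09577945]), 'tau': array([ 1.12576558e-04, -3.93319952e+01,  1.88929063e+01,  4.19797540e+00,
       -2.58869928e-03,  7.28327393e-06]), 'tool_pos': array([ 0.16407477, -0.60258868,  0.25534251]), 'orientation': array([[-9.64917810e-01, -2.62551441e-01, -6.01260378e-04],
       [-2.62552113e-01,  9.64916036e-01,  1.85218579e-03],
       [ 9.38717328e-05,  1.94506923e-03, -9.99998104e-01]]), 'force': array([-0.28581825,  0.61454068,  0.01247974]), 'wrist_torque': array([ 0.04275613, -0.0177771 ,  0.01168217]), 'gripper_force': 0.0, 'width': 0.9999285610869575}
```

View pics/s0.png

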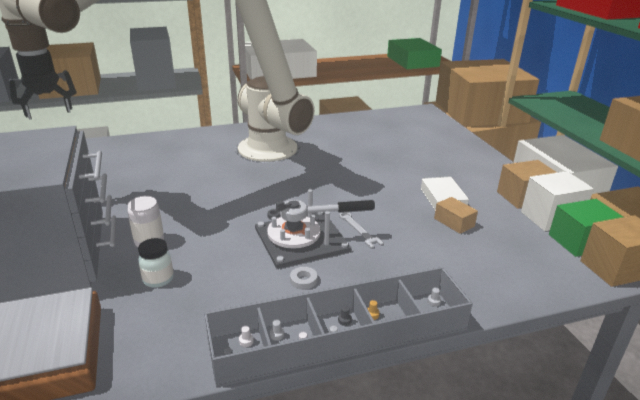

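View pics/d0.png

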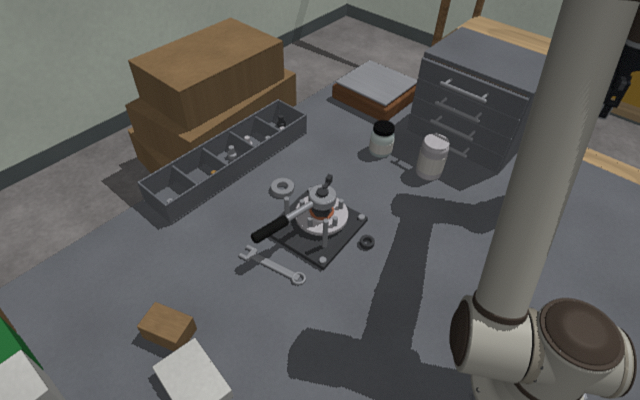

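The scene view shows the ratchet head near (293,210) with the grip at (355,206). In the side view the head is near (322,198), the grip runs from (253,239) to (290,219), and the lever tab is near (328,182).

Run:
```python
from h import *
for n,f,L in(('scene','s0',[(356,206,.095),(294,209,.104),(282,207,.118),(374,205,.091),(340,208,.091)]),('side','d0',[(270,229,.095),(322,193,.104),(329,181,.127),(254,238,.091),(288,220,.091)])):
    for u,v,z in L: print(n,(u,v),atz(n,u,v,z).round(3),atd(n,u,v,f).round(3))
a=cv2.resize(cv2.imread('pics/s0.png')[165:265,235:395],None,fx=4.5,fy=4.5,interpolation=3)[:300*2]
b=cv2.resize(cv2.imread('pics/d0.png')[150:290,220:400],None,fx=4.2,fy=4.2,interpolation=3)
cv2.imwrite('pics/a.png',a);cv2.imwrite('pics/b.png',b)
```

```text
scene (356, 206) [0.582 0.094 0.095] [0.584 0.093 0.097]
scene (294, 209) [ 0.568 -0.058  0.104] [ 0.567 -0.057  0.103]
scene (282, 207) [ 0.574 -0.088  0.118] [ 0.569 -0.087  0.115]
scene (374, 205) [0.583 0.14  0.091] [0.589 0.138 0.095]
scene (340, 208) [0.574 0.056 0.091] [0.576 0.055 0.093]
side (270, 229) [0.57  0.099 0.095] [0.566 0.103 0.101]
side (322, 193) [ 0.552 -0.054  0.104] [ 0.547 -0.047  0.113]
side (329, 181) [ 0.552 -0.077  0.127] [ 0.556 -0.083  0.12 ]
side (254, 238) [0.58  0.138 0.091] [0.574 0.142 0.1  ]
side (288, 220) [0.561 0.052 0.091] [0.557 0.056 0.097]
```

View pics/b.png

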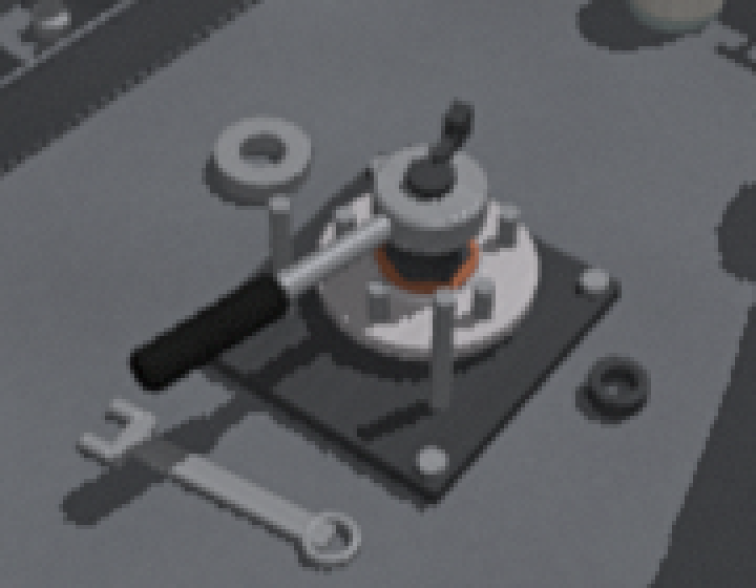

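Run:
```python
from h import *
c=env.get_calibration('wrist');print(np.round(c['hand_eye'],3),c['fx'],c['cx'])
for u,v in[(440,55),(500,25),(535,95),(425,60),(545,65),(380,140),(432,150)]: print((u,v),atd('side',u,v,'d0').round(3))
for u,v in[(20,150),(70,135),(75,265),(150,265),(145,205)]: print((u,v),atd('scene',u,v,'s0').round(3))
```

```text
[[ 0.001 -0.949 -0.314  0.082]
 [ 1.     0.001  0.001 -0.   ]
 [-0.001 -0.314  0.949 -0.118]
 [ 0.     0.     0.     1.   ]] 342.42477536101705 321.8974707766598
(440, 55) [ 0.558 -0.533  0.261]
(500, 25) [ 0.807 -1.713 -0.129]
(535, 95) [ 0.207 -0.053  0.519]
(425, 60) [ 0.586 -0.508  0.247]
(545, 65) [ 0.212 -0.061  0.556]
(380, 140) [ 0.594 -0.353  0.063]
(432, 150) [ 0.444 -0.366  0.103]
(20, 150) [ 0.419 -0.627  0.261]
(70, 135) [ 0.361 -0.532  0.26 ]
(75, 265) [ 0.603 -0.542  0.068]
(150, 265) [ 0.633 -0.393  0.059]
(145, 205) [ 0.463 -0.392  0.109]
```

```bash
python3 -m jog '[[0,0,-0.1,0,1],[0,0,-0.1,0,1],[0,0,-0.1,0,1],[-0.533,0.449,-0.1,-1.3,1],[-0.533,0.449,-0.1,-1.3,1],[-0.533,0.449,-0.1,-1.3,1],[-0.533,0.449,-0.1,-1.3,1],[-0.533,0.449,-0.1,-1.3,1],[-0.533,0.449,-0.1,-1.3,1],[-0.533,0.449,-0.1,-1.3,1],[-0.533,0.449,-0.1,-1.3,1],[-0.533,0.449,-0.1,-1.3,1],[-0.533,0.449,-0.1,-1.3,1],[-0.533,0.449,-0.1,-1.3,1],[-0.533,0.449,-0.1,-1.3,1],[-0.533,0.449,-0.1,-1.3,1],[-0.533,0.449,-0.1,-1.3,1],[-0.533,0.449,-0.1,-1.3,1],[-0.533,0.449,-0.1,-1.3,1],[-0.533,0.449,-0.1,-1.3,1]]'; python3 -c "
from h import *
print(env.sense()['joint_positions'].round(1));snap('wrist','w1')"
```

```text
clock: 2.1
tool_pos: [0.56, -0.0303, 0.3561]
orientation: [[-0.006, -1.0, -0.001], [-1.0, 0.006, -0.0], [0.0, 0.001, -1.0]]
force: [0.1, 1.4, -0.2]
width: 0.999
gripper_force: 0.0
[ 13.5  12.7   1.4   0.  -78.7 -13.8]
```

View pics/w1.png

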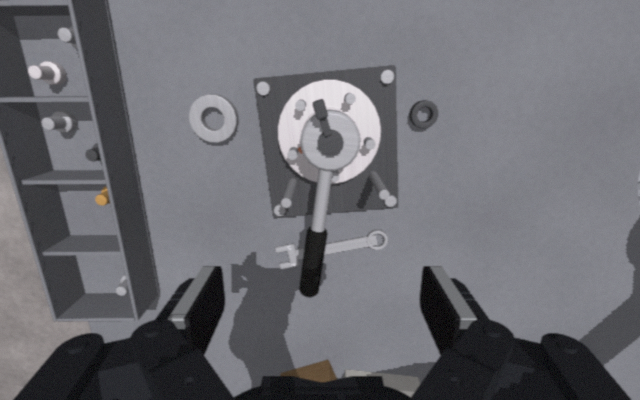

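The wrist view shows the head centre at (331,140), the lever tab top at (320,105), the grip from (317,232) to (311,290), and the stop pin tops near (292,180) and (375,176).

Run:
```python
from h import *
P={k:atz('wrist',u,v,z,'w1')for k,u,v,z in[('head',331,140,.104),('tab',320,107,.127),('tabarm',325,128,.108),('g0',317,232,.091),('g1',311,291,.091),('pinF',292,180,.105),('pinR',376,175,.105)]}
for k in P:print(k,P[k].round(4))
print('depth head',atd('wrist',340,150,'w1').round(3),'tab',atd('wrist',319,104,'w1').round(3),'grip',atd('wrist',314,260,'w1').round(3))
h=P['head']
for k in P:d=P[k]-h;print(k,np.hypot(*d[:2]).round(4),np.degrees(np.arctan2(d[1],d[0])).round(1))
c=cv2.resize(cv2.imread('pics/w1.png')[80:220,240:420],None,fx=4.2,fy=4.2,interpolation=3);cv2.imwrite('pics/c.png',c)
```

```text
head [ 0.5488 -0.0572  0.104 ]
tab [ 0.5604 -0.0928  0.127 ]
tabarm [ 0.5553 -0.0704  0.108 ]
g0 [0.5651 0.056  0.091 ]
g1 [0.5736 0.1388 0.091 ]
pinF [ 0.5921 -0.0133  0.105 ]
pinR [ 0.4989 -0.0185  0.105 ]
depth head [ 0.54  -0.048  0.113] tab [ 0.561 -0.096  0.127] grip [0.569 0.087 0.104]
head 0.0 0.0
tab 0.0374 -72.1
tabarm 0.0147 -63.9
g0 0.1143 81.8
g1 0.1976 82.8
pinF 0.0617 45.4
pinR 0.0632 142.2
```

View pics/c.png

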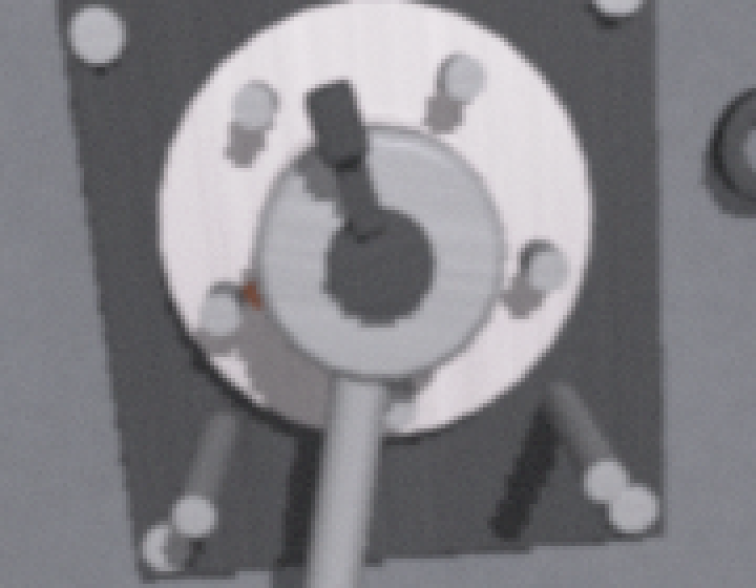

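Run:
```python
from h import *
h=np.array([.5488,-.0572,.104])
for u,v in[(286.4,202.6),(384.5,194.3)]:
    p=atz('wrist',u,v,.105,'w1');d=p-h;print(p.round(4),np.hypot(*d[:2]).round(4),np.degrees(np.arctan2(d[1],d[0])).round(1))
for a in (-72.,-100,-129): print(a,(h[:2]+.038*np.array([np.cos(np.radians(a)),np.sin(np.radians(a))])).round(4))
```

```text
[0.5994 0.0133 0.105 ] 0.0867 54.3
[0.4882 0.004  0.105 ] 0.0861 134.7
-72.0 [ 0.5605 -0.0933]
-100 [ 0.5422 -0.0946]
-129 [ 0.5249 -0.0867]
```

```bash
python3 -m jog '[[0.055,-0.032,0.05,-0.31,-1],[0.055,-0.032,0.1,-0.31,-1],[0.055,-0.032,0.15,-0.31,-1],[0.055,-0.032,0.17,-0.31,-1],[0.055,-0.032,0.17,-0.31,-1],[0.055,-0.032,0.17,-0.31,-1],[0.055,-0.032,0.17,-0.31,-1],[0.055,-0.032,0.2,-0.31,-1],[0.055,-0.032,0.219,-0.31,-1],[0.055,-0.032,0.219,-0.31,-1],[0.055,-0.032,0.219,-0.31,-1]]' 30
python3 - <<'E'
from h import *
print(env.tip_reach)
p,d=snap('wrist','w2')
# rows for lever arc: axis, relative to commanded pose
s=env.sense();R=np.array(s['orientation']);p=s['tool_pos'];ax=np.array([.5488,-.0572])
a0=-72
for a,off in[(-72,.0205),(-80,.0205),(-90,.0205),(-100,.0205),(-110,.0205),(-120,.0205),(-126,.0205),(-130,.0205)]:
    r=np.radians(a);u=np.array([np.cos(r),np.sin(r)]);c=np.array([np.sin(r),-np.cos(r)])
    P=ax+.04*u-off*c; d=np.r_[P-p[:2],0]
    print(a,(R.T@d)[:2].round(4),round(np.radians(a0-a),3))
E
```

```text
clock: 3.25
tool_pos: [0.5937, -0.0848, 0.1399]
orientation: [[0.301, -0.954, 0.004], [-0.954, -0.301, -0.0], [0.002, -0.004, -1.0]]
force: [0.5, -0.8, 0.4]
width: -0.0
gripper_force: 0.0
0.025
-72 [-0.0001  0.0139] 0.0
-80 [0.0024 0.0196] 0.14
-90 [0.0044 0.0272] 0.314
-100 [0.005 0.035] 0.489
-110 [0.0043 0.0428] 0.663
-120 [0.0022 0.0504] 0.838
-126 [0.0004 0.0547] 0.942
-130 [-0.0011  0.0574] 1.012
```

View pics/w2.png

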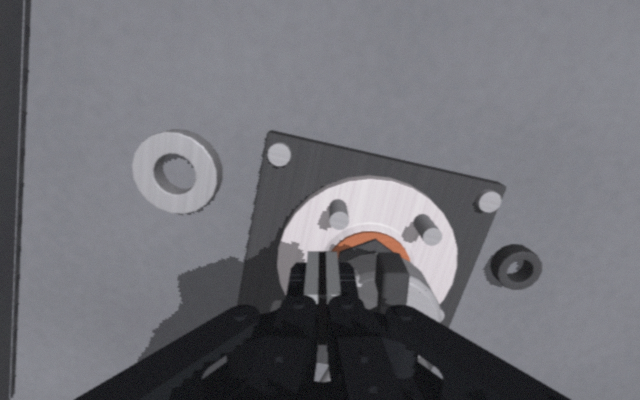

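The tab is at (390,278), just right of the closed fingers (305–355), with a gap of about 9 mm. That is the correct side for pushing clockwise.

```bash
python3 -m jog '[[0,0.007,0.002,0,-1],[0,0.014,0.002,0,-1],[0.001,0.017,0.002,0.07,-1],[0.0024,0.0196,0.002,0.14,-1],[0.0035,0.0235,0.002,0.23,-1],[0.0044,0.0272,0.002,0.31,-1],[0.0048,0.031,0.002,0.4,-1],[0.005,0.035,0.002,0.49,-1],[0.0047,0.039,0.002,0.57,-1],[0.0043,0.0428,0.002,0.66,-1]]'
python3 - <<'E'
from h import *
print(env.sense()['force'])
E
python3 -m jog '[[0,0,0,0,-1],[0,0,0,0,-1]]'
python3 - <<'E'
from h import *
s=env.sense();R=np.array(s['orientation']);p=s['tool_pos'];ax=np.array([.5488,-.0572])
for a,off in[(-115,.0195),(-120,.018),(-126,.0175),(-130,.0175),(-135,.0175)]:
    r=np.radians(a);u=np.array([np.cos(r),np.sin(r)]);c=np.array([np.sin(r),-np.cos(r)])
    P=ax+.04*u-off*c; d=np.r_[P-p[:2],0]
    print(a,(R.T@d)[:2].round(4),round(np.radians(-110-a),3))
E
```

```text
clock: 4.3
tool_pos: [0.5536, -0.1019, 0.1365]
orientation: [[-0.351, -0.936, 0.004], [-0.936, 0.351, 0.0], [-0.002, -0.004, -1.0]]
force: [1.9, 1.5, 0.2]
width: 0.002
gripper_force: 1.0
[1.8870917  1.4622169  0.24514734]
clock: 4.5
tool_pos: [0.553, -0.102, 0.1361]
orientation: [[-0.346, -0.938, 0.002], [-0.938, 0.346, -0.0], [-0.0, -0.002, -1.0]]
force: [0.7, -0.7, 0.6]
width: -0.002
gripper_force: 0.6
-115 [0.0009 0.0033] 0.087
-120 [0.0019 0.0085] 0.175
-126 [0.0027 0.0135] 0.279
-130 [0.003  0.0165] 0.349
-135 [0.0031 0.0203] 0.436
```

```bash
python3 -m jog '[[0.0009,0.0033,0,0.087,-1],[0.0015,0.006,0,0.13,-1],[0.0019,0.0085,0,0.175,-1],[0.0024,0.011,0,0.22,-1],[0.0027,0.0135,0,0.28,-1],[0.0027,0.0135,0,0.28,-1]]';  python3 -m jog '[[0.0002,0.002,0,0.035,-1],[0.0003,0.003,0,0.07,-1],[0.0003,0.003,0,0.07,-1]]';python3 -m jog '[[0.0002,0.002,0,0.035,-1],[0.0002,0.0035,0,0.07,-1],[0.0002,0.0035,0,0.07,-1]]'
```

```text
clock: 5.1
tool_pos: [0.5397, -0.1003, 0.1359]
orientation: [[-0.592, -0.806, 0.002], [-0.806, 0.592, -0.001], [-0.0, -0.002, -1.0]]
force: [1.8, -2.9, 1.1]
width: -0.0
gripper_force: 1.4
clock: 5.4
tool_pos: [0.5365, -0.0988, 0.1357]
orientation: [[-0.647, -0.763, 0.0], [-0.763, 0.647, -0.001], [0.001, -0.0, -1.0]]
force: [0.9, -2.3, 1.5]
width: -0.005
gripper_force: 1.2
clock: 5.7
tool_pos: [0.5334, -0.0968, 0.1355]
orientation: [[-0.699, -0.715, -0.001], [-0.715, 0.699, -0.001], [0.001, 0.0, -1.0]]
force: [0.7, -3.7, 0.8]
width: -0.004
gripper_force: 1.5
```

```bash
python3 -m jog '[[0.0001,0.002,0,0.035,-1],[0.0002,0.003,0,0.06,-1],[0.0002,0.003,0,0.06,-1]]';python3 -m jog '[[0.0,0.002,0,0.035,-1],[0.0,0.003,0,0.05,-1],[0.0,0.003,0,0.05,-1]]'; python3 -c "
from h import *
snap('side','d3')
a=cv2.resize(cv2.imread('pics/d3.png')[150:270,240:400],None,fx=4.5,fy=4.5,interpolation=3);cv2.imwrite('pics/d3c.png',a)"
```

```text
clock: 6.0
tool_pos: [0.5309, -0.0948, 0.1353]
orientation: [[-0.74, -0.672, -0.001], [-0.672, 0.74, -0.001], [0.002, 0.0, -1.0]]
force: [0.3, -3.9, 1.5]
width: -0.003
gripper_force: 1.8
clock: 6.3
tool_pos: [0.5295, -0.0938, 0.1355]
orientation: [[-0.773, -0.635, -0.0], [-0.635, 0.773, -0.003], [0.002, -0.002, -1.0]]
force: [2.4, -10.7, -0.2]
width: -0.004
gripper_force: 5.3
```

View pics/d3c.png

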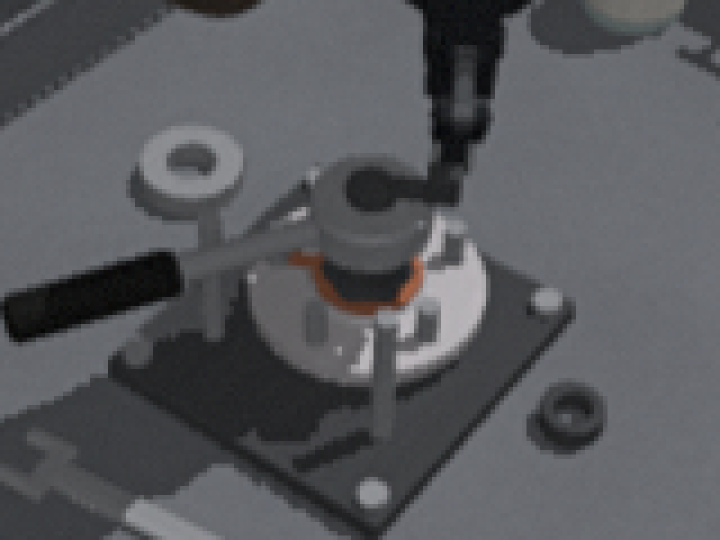

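The handle has swung to the front pin at (210,260) and the lever now points to (450,190). Contact force is rising. I'll push slightly more to make sure the lever is on its stop.

```bash
python3 -m jog '[[0.0,0.001,0,0.01,-1],[0.0,0.0015,0,0.015,-1],[0.0,0.0015,0,0.015,-1]]'; python3 -m jog '[[0.0,0.0015,0,0.01,-1],[0.0,0.0015,0,0.01,-1]]'
```

```text
clock: 6.65
tool_pos: [0.529, -0.0934, 0.1355]
orientation: [[-0.782, -0.623, 0.0], [-0.623, 0.782, -0.004], [0.002, -0.003, -1.0]]
force: [3.1, -15.3, -2.2]
width: -0.0
gripper_force: 7.1
clock: 6.85
tool_pos: [0.5283, -0.0927, 0.1356]
orientation: [[-0.788, -0.616, 0.001], [-0.616, 0.788, -0.005], [0.002, -0.004, -1.0]]
force: [4.4, -17.5, -2.8]
width: 0.0
gripper_force: 8.4
```

```bash
python3 -m jog '[[0,-0.012,0,0,-1],[0,-0.02,0,0,-1],[0,-0.02,-0.05,0,-1],[0,-0.02,-0.1,-0.1,0],[-0.03,0,-0.15,-0.25,0],[-0.06,0.03,-0.18,-0.4,0],[-0.06,0.03,-0.18,-0.55,0],[-0.06,0.03,-0.18,-0.7,0],[-0.06,0.03,-0.18,-0.85,0],[-0.06,0.03,-0.18,-0.9,0],[-0.06,0.03,-0.18,-0.9,0],[-0.06,0.03,-0.18,-0.9,0]]'; python3 -c "
from h import *
snap('wrist','w4')"
```

```text
clock: 8.05
tool_pos: [0.5564, -0.0287, 0.315]
orientation: [[-0.01, -1.0, -0.001], [-1.0, 0.01, 0.001], [-0.001, 0.001, -1.0]]
force: [-0.3, -0.8, 0.1]
width: 0.498
gripper_force: 0.0
```

View pics/w4.png

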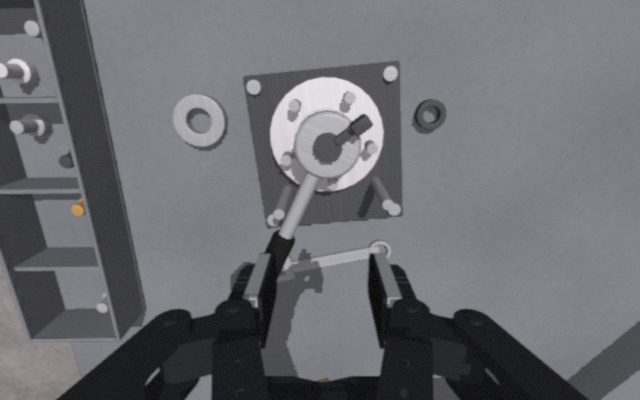

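```bash
cat >> h.py <<'E'
AX=np.array([.5488,-.0572])
def plan(phis,z,r=.15,ref=None,pt=None,ps=0,ax=AX):
    "rows from the current pose so that the tool holds the handle at angle phi; deg"
    s=env.sense();R=np.array(s['orientation']);p=s['tool_pos']
    yaw=np.degrees(np.arctan2(R[1,0],R[0,0]))
    for f in phis:
        q=np.radians(f);P=np.r_[ax+r*np.array([np.cos(q),np.sin(q)]),z]
        sp=(yaw-(f-180)+180)%360-180
        print(f,(R.T@(P-p)).round(4),np.radians(sp).round(3))
def phi():
    s=env.sense();p=s['tool_pos'];d=p[:2]-AX;return np.degrees(np.arctan2(d[1],d[0])),np.hypot(*d),p[2],s['force'],s['clock']
E
python3 - <<'E'
from h import *
P={k:atz('wrist',u,v,z,'w4')for k,u,v,z in[('head',328.5,144,.104),('tab',360,124,.127),('n0',314,178,.091),('n1',283,240,.091)]}
h=P['head']
for k in P:d=P[k]-h;print(k,P[k].round(4),np.hypot(*d[:2]).round(4),np.degrees(np.arctan2(d[1],d[0])).round(1))
plan([64],.2);plan([64],.1)
E
```

```text
head [ 0.5486 -0.0577  0.104 ] 0.0 0.0
tab [ 0.5214 -0.0786  0.127 ] 0.0343 -142.4
n0 [ 0.5634 -0.0208  0.091 ] 0.0398 68.2
n1 [0.5985 0.0489 0.091 ] 0.1176 64.9
64 [-0.107  -0.0571  0.1151] 0.443
64 [-0.107  -0.0571  0.2151] 0.443
```

The lever tab is at (360,124) and the handle runs from (314,180) to (283,240). That puts the lever at its clockwise stop and the handle at the front stop.

```bash
python3 -m jog '[[-0.04,-0.02,0.0,0.12,0],[-0.08,-0.04,0,0.25,0],[-0.107,-0.057,0.04,0.35,0],[-0.107,-0.057,0.09,0.443,0],[-0.107,-0.057,0.13,0.443,0],[-0.107,-0.057,0.17,0.443,0],[-0.107,-0.057,0.17,0.443,0],[-0.107,-0.057,0.17,0.443,0]]'; python3 -c "
from h import *
print(phi());plan([64],.09);snap('wrist','w5')"
```

```text
clock: 8.9
tool_pos: [0.6152, 0.0773, 0.1458]
orientation: [[-0.437, -0.899, -0.0], [-0.899, 0.437, -0.001], [0.001, -0.0, -1.0]]
force: [0.9, -0.4, 0.9]
width: 0.5
gripper_force: 0.0
(np.float64(63.734669379806185), np.float64(0.1500123758074396), np.float64(0.1458089096926524), array([ 0.90614802, -0.38012798,  0.94805462]), 8.9)
64 [-0.      0.0007  0.0558] 0.001
```

View pics/w5.png

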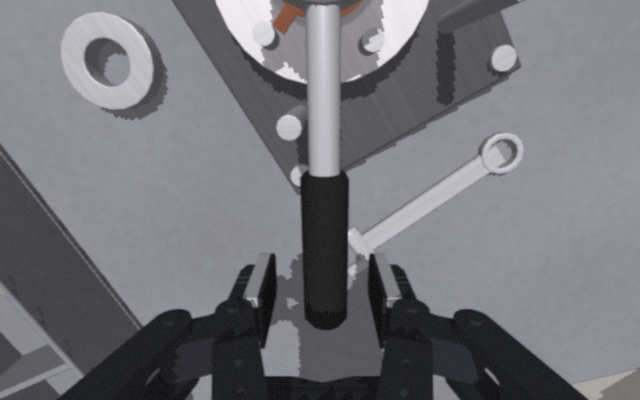

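The handle is centred between the open fingers, at column 325 with the fingers at 270 and 375. I'll descend, then swing back.

```bash
python3 -m jog '[[0,0,0.03,0,0],[0,0,0.055,0,0],[0,0,0.055,0,-0.2],[0,0,0.055,0,-0.2],[0,0,0.055,0,-0.2],[0,0,0.055,0,-0.2]]' 20; python3 -c "
from h import *
print(phi());plan(range(64,126,4),.09)"
```

```text
clock: 9.55
tool_pos: [0.6158, 0.0777, 0.0926]
orientation: [[-0.437, -0.899, 0.004], [-0.899, 0.437, 0.001], [-0.003, -0.003, -1.0]]
force: [0.4, 0.7, -0.0]
width: 0.4
gripper_force: 0.0
(np.float64(63.59368786250077), np.float64(0.1506555107754376), np.float64(0.0925787720817837), array([ 0.40297956,  0.71530465, -0.03444364]), 9.55)
64 [0.0007 0.0011 0.0026] 0.001
68 [0.001  0.0115 0.0025] -0.069
72 [0.0021 0.022  0.0025] -0.139
76 [0.0039 0.0323 0.0025] -0.208
80 [0.0064 0.0424 0.0024] -0.278
84 [0.0097 0.0524 0.0024] -0.348
88 [0.0136 0.0621 0.0024] -0.418
92 [0.0181 0.0715 0.0023] -0.488
96 [0.0234 0.0806 0.0023] -0.557
100 [0.0292 0.0893 0.0022] -0.627
104 [0.0357 0.0975 0.0022] -0.697
108 [0.0426 0.1053 0.0021] -0.767
112 [0.0502 0.1126 0.0021] -0.837
116 [0.0582 0.1193 0.0021] -0.907
120 [0.0667 0.1255 0.002 ] -0.976
124 [0.0755 0.1311 0.002 ] -1.046
```

```bash
python3 -m jog '[[0.0004,0.005,0,-0.035,-0.2],[0.001,0.0115,0,-0.069,-0.2],[0.0021,0.022,0,-0.139,-0.2],[0.0039,0.0323,0,-0.208,-0.2],[0.0064,0.0424,0,-0.278,-0.2],[0.0097,0.0524,0,-0.348,-0.2],[0.0136,0.0621,0,-0.418,-0.2],[0.0181,0.0715,0,-0.488,-0.2],[0.0234,0.0806,0,-0.557,-0.2],[0.0292,0.0893,0,-0.627,-0.2],[0.0357,0.0975,0,-0.697,-0.2],[0.0426,0.1053,0,-0.767,-0.2],[0.0502,0.1126,0,-0.837,-0.2]]'; python3 -c "
from h import *
print(phi());plan(range(116,134,2),.09)"
```

```text
clock: 10.85
tool_pos: [0.4915, 0.0818, 0.0909]
orientation: [[0.379, -0.925, 0.003], [-0.925, -0.379, 0.001], [0.0, -0.003, -1.0]]
force: [2.8, -0.2, -0.3]
width: 0.398
gripper_force: 1.1
(np.float64(112.38514374909236), np.float64(0.15037863314284064), np.float64(0.09091865779034167), array([ 2.83571481, -0.1685374 , -0.28546468]), 10.85)
116 [0.0007 0.0095 0.0009] -0.065
118 [0.0011 0.0147 0.0009] -0.1
120 [0.0017 0.0199 0.0009] -0.134
122 [0.0025 0.0251 0.0009] -0.169
124 [0.0035 0.0302 0.0008] -0.204
126 [0.0046 0.0353 0.0008] -0.239
128 [0.006  0.0404 0.0008] -0.274
130 [0.0075 0.0454 0.0008] -0.309
132 [0.0092 0.0503 0.0008] -0.344
```

```bash
python3 -m jog '[[0.0003,0.005,0,-0.03,-0.2],[0.0007,0.0095,0,-0.065,-0.2],[0.0011,0.0147,0,-0.1,-0.2],[0.0017,0.0199,0,-0.134,-0.2],[0.0025,0.0251,0,-0.169,-0.2],[0.0035,0.0302,0,-0.204,-0.2],[0.004,0.033,0,-0.22,-0.2]]'; python3 -m jog '[[0.0005,0.0023,0,-0.019,-0.2],[0.0012,0.005,0,-0.035,-0.2],[0.0012,0.005,0,-0.035,-0.2]]'; python3 -c "
from h import *
print(phi());plan(range(124,134,2),.09)"
```

```text
clock: 11.55
tool_pos: [0.4621, 0.0655, 0.0906]
orientation: [[0.569, -0.822, 0.001], [-0.822, -0.569, 0.0], [0.0, -0.001, -1.0]]
force: [1.0, 0.6, 0.5]
width: 0.398
gripper_force: 0.5
clock: 11.85
tool_pos: [0.4597, 0.0623, 0.0906]
orientation: [[0.597, -0.802, 0.002], [-0.802, -0.597, 0.001], [0.0, -0.003, -1.0]]
force: [2.0, 3.9, -0.7]
width: 0.406
gripper_force: 1.8
(np.float64(126.69669845988557), np.float64(0.14906231880507498), np.float64(0.09058724591055015), array([ 2.0463973 ,  3.85136841, -0.73340763]), 11.85)
124 [-0.0008 -0.0071  0.0006] 0.046
126 [-0.0009 -0.0018  0.0006] 0.011
128 [-0.0009  0.0034  0.0006] -0.024
130 [-0.0007  0.0086  0.0006] -0.059
132 [-0.0003  0.0139  0.0005] -0.093
```

```bash
python3 -m jog '[[0,0.003,0,-0.02,-0.2],[0,0.004,0,-0.025,-0.2],[0,0.004,0,-0.025,-0.2]]'; python3 -c "
from h import *
print(phi());plan(range(128,60,-4),.09)"
```

```text
clock: 12.15
tool_pos: [0.46, 0.0618, 0.0913]
orientation: [[0.617, -0.787, 0.01], [-0.787, -0.617, 0.005], [0.002, -0.011, -1.0]]
force: [8.1, 6.2, -5.5]
width: 0.398
gripper_force: 5.1
(np.float64(126.71817238690227), np.float64(0.1485056544490748), np.float64(0.0912899259237263), array([ 8.05171274,  6.18027677, -5.46865196]), 12.15)
128 [-0.0015  0.0033  0.0013] 0.002
124 [-0.0012 -0.0071  0.0014] 0.072
120 [-0.     -0.0175  0.0015] 0.142
116 [ 0.0018 -0.0278  0.0016] 0.212
112 [ 0.0044 -0.038   0.0017] 0.282
108 [ 0.0076 -0.0479  0.0018] 0.351
104 [ 0.0116 -0.0576  0.0019] 0.421
100 [ 0.0162 -0.067   0.0021] 0.491
96 [ 0.0214 -0.0761  0.0022] 0.561
92 [ 0.0273 -0.0848  0.0023] 0.631
88 [ 0.0338 -0.093   0.0024] 0.7
84 [ 0.0408 -0.1008  0.0025] 0.77
80 [ 0.0483 -0.108   0.0026] 0.84
76 [ 0.0564 -0.1147  0.0027] 0.91
72 [ 0.0649 -0.1209  0.0028] 0.98
68 [ 0.0738 -0.1264  0.0028] 1.049
64 [ 0.083  -0.1313  0.0029] 1.119
```

```bash
python3 -m jog '[[-0.001,-0.005,0,0.03,-0.2],[-0.001,-0.011,0,0.072,-0.2],[0,-0.0195,0,0.142,-0.2],[0.0018,-0.03,0,0.212,-0.2],[0.0044,-0.04,0,0.282,-0.2],[0.0076,-0.05,0,0.351,-0.2],[0.0116,-0.06,0,0.421,-0.2]]'; python3 -m jog '[[0.0019,-0.0102,0,0.07,-0.2],[0.0041,-0.0203,0,0.14,-0.2],[0.0069,-0.0304,0,0.21,-0.2],[0.0103,-0.04,0,0.279,-0.2]]';  python3 -c "
from h import *
print(phi());plan(range(92,60,-4),.09)"
```

```text
clock: 12.85
tool_pos: [0.5066, 0.0857, 0.089]
orientation: [[0.237, -0.972, -0.009], [-0.972, -0.237, -0.003], [0.001, 0.01, -1.0]]
force: [-4.5, 1.7, 1.4]
width: 0.399
gripper_force: 2.0
clock: 13.25
tool_pos: [0.5495, 0.086, 0.0893]
orientation: [[-0.039, -0.999, -0.006], [-0.999, 0.039, -0.002], [0.002, 0.006, -1.0]]
force: [-3.0, 2.5, 0.1]
width: 0.4
gripper_force: 1.7
(np.float64(89.71951165344407), np.float64(0.1432030058063855), np.float64(0.08927160580138309), array([-2.98651062,  2.48320097,  0.12254306]), 13.25)
92 [-0.0065  0.0062 -0.0007] -0.074
88 [-0.0069 -0.0043 -0.0008] -0.005
84 [-0.0066 -0.0147 -0.0008] 0.065
80 [-0.0055 -0.0251 -0.0009] 0.135
76 [-0.0037 -0.0355 -0.0009] 0.205
72 [-0.0013 -0.0456 -0.001 ] 0.275
68 [ 0.0019 -0.0556 -0.001 ] 0.344
64 [ 0.0058 -0.0653 -0.0011] 0.414
```

```bash
python3 -m jog '[[-0.002,-0.0095,0,0.03,-0.2],[-0.003,-0.0147,0,0.065,-0.2],[-0.003,-0.0251,0,0.135,-0.2],[-0.0025,-0.0355,0,0.205,-0.2],[-0.0005,-0.0456,0,0.275,-0.2],[0.002,-0.0556,0,0.344,-0.2]]';  python3 -c "
from h import *
print(phi());plan(range(70,56,-2),.09)"
```

```text
clock: 13.85
tool_pos: [0.6059, 0.0819, 0.0894]
orientation: [[-0.373, -0.928, -0.004], [-0.928, 0.373, -0.002], [0.003, 0.003, -1.0]]
force: [-2.3, -0.3, 0.3]
width: 0.399
gripper_force: 0.8
(np.float64(67.67359566792425), np.float64(0.15036139843674778), np.float64(0.08941597836901842), array([-2.34482346, -0.29740575,  0.27178801]), 13.85)
70 [ 0.0004  0.0061 -0.0006] -0.034
68 [ 0.0004  0.0009 -0.0006] 0.001
66 [ 0.0005 -0.0044 -0.0006] 0.036
64 [ 0.0007 -0.0096 -0.0006] 0.071
62 [ 0.0012 -0.0148 -0.0006] 0.106
60 [ 0.0018 -0.02   -0.0006] 0.141
58 [ 0.0027 -0.0252 -0.0007] 0.176
```

```bash
python3 -m jog '[[0.0005,-0.0044,0,0.036,-0.2],[0.0007,-0.0096,0,0.071,-0.2],[0.0007,-0.0096,0,0.071,-0.2]]';  python3 -c "
from h import *
print(phi());plan(range(64,128,4),.09)"
```

```text
clock: 14.15
tool_pos: [0.616, 0.0781, 0.09]
orientation: [[-0.436, -0.9, -0.0], [-0.9, 0.436, -0.0], [0.0, -0.0, -1.0]]
force: [-0.4, -0.7, -0.8]
width: 0.401
gripper_force: 0.0
(np.float64(63.60929295198186), np.float64(0.15107751489873533), np.float64(0.09002850760124889), array([-0.40753116, -0.69292837, -0.78171166]), 14.15)
64 [0.0011 0.001  0.    ] 0.002
68 [0.0014 0.0115 0.    ] -0.067
72 [0.0025 0.0219 0.    ] -0.137
76 [0.0043 0.0322 0.    ] -0.207
80 [0.0068 0.0424 0.    ] -0.277
84 [0.01   0.0524 0.    ] -0.347
88 [0.0139 0.0621 0.    ] -0.416
92 [0.0185 0.0715 0.    ] -0.486
96 [0.0237 0.0806 0.    ] -0.556
100 [0.0295 0.0893 0.    ] -0.626
104 [0.0359 0.0975 0.    ] -0.696
108 [0.0429 0.1053 0.    ] -0.766
112 [0.0504 0.1126 0.    ] -0.835
116 [0.0584 0.1194 0.    ] -0.905
120 [0.0669 0.1255 0.    ] -0.975
124 [0.0758 0.1311 0.    ] -1.045
```

```bash
python3 -m jog '[[0.0005,0.005,0,-0.035,-0.2],[0.0014,0.0115,0,-0.067,-0.2],[0.0025,0.0219,0,-0.137,-0.2],[0.0043,0.0322,0,-0.207,-0.2],[0.0068,0.0424,0,-0.277,-0.2],[0.01,0.0524,0,-0.347,-0.2],[0.0139,0.0621,0,-0.416,-0.2],[0.0185,0.0715,0,-0.486,-0.2],[0.0237,0.0806,0,-0.556,-0.2],[0.0295,0.0893,0,-0.626,-0.2],[0.0359,0.0975,0,-0.696,-0.2],[0.0429,0.1053,0,-0.766,-0.2],[0.0504,0.1126,0,-0.835,-0.2],[0.0584,0.1194,0,-0.905,-0.2],[0.0669,0.1255,0,-0.975,-0.2],[0.0758,0.1311,0,-1.045,-0.2],[0.08,0.1335,0,-1.08,-0.2],[0.08,0.1335,0,-1.08,-0.2]]';  python3 -c "
from h import *
print(phi());plan(range(126,90,-2),.09)"
```

```text
clock: 15.95
tool_pos: [0.4594, 0.0645, 0.0907]
orientation: [[0.59, -0.808, -0.0], [-0.808, -0.59, 0.0], [-0.0, -0.0, -1.0]]
force: [-0.8, -0.2, 0.1]
width: 0.403
gripper_force: 0.0
(np.float64(126.31232751928354), np.float64(0.1510006446387723), np.float64(0.0907100370949518), array([-0.7801506 , -0.19138395,  0.06560014]), 15.95)
126 [ 0.001  -0.0008  0.0007] 0.002
124 [ 0.0011 -0.0061  0.0007] 0.037
122 [ 0.0014 -0.0113  0.0007] 0.072
120 [ 0.0019 -0.0165  0.0007] 0.107
118 [ 0.0025 -0.0217  0.0007] 0.142
116 [ 0.0033 -0.0269  0.0007] 0.177
114 [ 0.0043 -0.032   0.0007] 0.212
112 [ 0.0055 -0.0371  0.0007] 0.247
110 [ 0.0069 -0.0422  0.0007] 0.281
108 [ 0.0084 -0.0472  0.0007] 0.316
106 [ 0.0102 -0.0521  0.0007] 0.351
104 [ 0.012  -0.057   0.0007] 0.386
102 [ 0.0141 -0.0618  0.0007] 0.421
100 [ 0.0163 -0.0665  0.0007] 0.456
98 [ 0.0187 -0.0712  0.0007] 0.491
96 [ 0.0213 -0.0758  0.0007] 0.526
94 [ 0.024  -0.0803  0.0007] 0.561
92 [ 0.0268 -0.0846  0.0007] 0.596
```

```bash
python3 -m jog '[[0.0005,-0.0061,0,0.037,-0.2],[0.0008,-0.0113,0,0.072,-0.2],[0.0012,-0.0165,0,0.107,-0.2],[0.002,-0.0217,0,0.142,-0.2]]'; for i in 1 2 3; do python3 -m jog '[[0.0001,-0.0039,0,0.026,-0.2],[0.0002,-0.0079,0,0.052,-0.2]]'|grep -E 'pos|^force'; done
```

```text
clock: 16.35
tool_pos: [0.4784, 0.0758, 0.0903]
orientation: [[0.467, -0.884, -0.002], [-0.884, -0.467, -0.001], [-0.0, 0.002, -1.0]]
force: [-1.3, -0.2, 0.2]
width: 0.405
gripper_force: 0.6
tool_pos: [0.4857, 0.0794, 0.0902]
force: [-1.7, -0.2, 0.0]
tool_pos: [0.4924, 0.0821, 0.09]
force: [-4.8, -0.1, 3.0]
tool_pos: [0.5005, 0.0853, 0.09]
force: [-4.8, 1.1, 0.7]
```

```bash
for i in 1 2 3; do python3 -m jog '[[0.0001,-0.0039,0,0.026,-0.2],[0.0002,-0.0079,0,0.052,-0.2]]'|grep -E 'pos|^force'; done; python3 -c "
from h import *
print(phi());plan([102,100,98],.09)"
```

```text
tool_pos: [0.5084, 0.0878, 0.0901]
force: [-5.3, 1.5, 0.9]
tool_pos: [0.5162, 0.0898, 0.0901]
force: [-4.2, 2.4, -0.5]
tool_pos: [0.5241, 0.0914, 0.0901]
force: [-5.0, 1.8, -0.6]
(np.float64(99.44884510663444), np.float64(0.1506526771313823), np.float64(0.09010459509345713), array([-4.96400381,  1.82415184, -0.64809023]), 17.55)
102 [0.0007 0.0067 0.0001] -0.037
100 [0.0006 0.0014 0.0001] -0.002
98 [ 0.0007 -0.0038  0.0001] 0.033
```

```bash
for i in 1 2 3; do python3 -m jog '[[0.0001,-0.0039,0,0.026,-0.2],[0.0002,-0.0079,0,0.052,-0.2]]'|grep -E 'pos|^force'; done
```

```text
tool_pos: [0.5319, 0.0926, 0.0902]
force: [-3.9, 1.9, -0.7]
tool_pos: [0.5398, 0.0933, 0.0902]
force: [-3.8, 1.7, -0.9]
tool_pos: [0.5478, 0.0936, 0.0902]
force: [-3.9, 2.8, -1.6]
```

```bash
for i in 1 2; do python3 -m jog '[[0.0001,-0.0039,0,0.026,-0.2],[0.0002,-0.0079,0,0.052,-0.2]]'|grep -E 'pos|^force'; done
```

```text
tool_pos: [0.5557, 0.0935, 0.0903]
force: [-4.4, 3.1, -1.7]
tool_pos: [0.5636, 0.093, 0.0903]
force: [-3.7, 2.3, -1.9]
```

```bash
for i in 1 2; do python3 -m jog '[[0.0001,-0.0039,0,0.026,-0.2],[0.0002,-0.0079,0,0.052,-0.2]]'|grep -E 'pos|^force'; done
```

```text
tool_pos: [0.5715, 0.0921, 0.0903]
force: [-4.3, 2.5, -1.6]
tool_pos: [0.5793, 0.0909, 0.0903]
force: [-3.2, 3.2, -1.7]
```

```bash
for i in 1 2; do python3 -m jog '[[0.0001,-0.0039,0,0.026,-0.2],[0.0002,-0.0079,0,0.052,-0.2]]'|grep -E 'pos|^force'; done;  python3 -c "
from h import *
print(phi())"
```

```text
tool_pos: [0.587, 0.0892, 0.0903]
force: [-3.2, 3.4, -1.7]
tool_pos: [0.5946, 0.0871, 0.0903]
force: [-2.8, 3.3, -1.5]
(np.float64(72.38451212787453), np.float64(0.15138420309751716), np.float64(0.09033159182335397), array([-2.80014071,  3.25562321, -1.49949295]), 19.35)
```

```bash
for i in 1 2; do python3 -m jog '[[0.0001,-0.0039,0,0.026,-0.2],[0.0002,-0.0079,0,0.052,-0.2]]'|grep -E 'pos|^force'; done
```

```text
tool_pos: [0.6021, 0.0846, 0.0903]
force: [-2.8, 3.3, -1.2]
tool_pos: [0.6095, 0.0817, 0.0903]
force: [-3.7, 4.0, -1.9]
```

```bash
python3 -m jog '[[0.0001,-0.003,0,0.02,-0.2],[0.0002,-0.006,0,0.04,-0.2]]';  python3 -c "
from h import *
print(phi());plan(range(64,128,4),.09)"
```

```text
clock: 19.95
tool_pos: [0.6149, 0.0792, 0.0904]
orientation: [[-0.425, -0.905, 0.0], [-0.905, 0.425, 0.0], [-0.0, -0.0, -1.0]]
force: [-3.0, 4.0, -2.2]
width: 0.403
gripper_force: 1.9
(np.float64(64.13719613468294), np.float64(0.1515596397269247), np.float64(0.09039302087292478), array([-3.03220776,  3.95777006, -2.21843708]), 19.95)
64 [ 0.0016 -0.0003  0.0004] 0.015
68 [0.0018 0.0101 0.0004] -0.055
72 [0.0027 0.0206 0.0004] -0.125
76 [0.0044 0.0309 0.0004] -0.194
80 [0.0067 0.0411 0.0004] -0.264
84 [0.0098 0.0511 0.0004] -0.334
88 [0.0136 0.0609 0.0004] -0.404
92 [0.0181 0.0703 0.0004] -0.474
96 [0.0232 0.0795 0.0004] -0.543
100 [0.0289 0.0883 0.0004] -0.613
104 [0.0352 0.0966 0.0004] -0.683
108 [0.0421 0.1045 0.0003] -0.753
112 [0.0495 0.1119 0.0003] -0.823
116 [0.0574 0.1187 0.0003] -0.892
120 [0.0658 0.125  0.0003] -0.962
124 [0.0746 0.1307 0.0003] -1.032
```

```bash
python3 -m jog '[[0.0005,0.004,0,-0.025,-0.2],[0.0014,0.0105,0,-0.055,-0.2],[0.0025,0.0206,0,-0.125,-0.2],[0.0044,0.0309,0,-0.194,-0.2],[0.0067,0.0411,0,-0.264,-0.2],[0.0098,0.0511,0,-0.334,-0.2],[0.0136,0.0609,0,-0.404,-0.2],[0.0181,0.0703,0,-0.474,-0.2],[0.0232,0.0795,0,-0.543,-0.2],[0.0289,0.0883,0,-0.613,-0.2],[0.0352,0.0966,0,-0.683,-0.2],[0.0421,0.1045,0,-0.753,-0.2],[0.0495,0.1119,0,-0.823,-0.2],[0.0574,0.1187,0,-0.892,-0.2],[0.0658,0.125,0,-0.962,-0.2],[0.0746,0.1307,0,-1.032,-0.2],[0.079,0.1332,0,-1.06,-0.2],[0.079,0.1332,0,-1.06,-0.2]]';  python3 -c "
from h import *
print(phi());plan(range(126,114,-2),.09)"
```

```text
clock: 21.75
tool_pos: [0.4601, 0.0637, 0.0908]
orientation: [[0.584, -0.812, 0.001], [-0.812, -0.584, 0.0], [0.0, -0.001, -1.0]]
force: [-0.6, -0.1, 0.3]
width: 0.4
gripper_force: 0.0
(np.float64(126.27587271113669), np.float64(0.14997146921880308), np.float64(0.09084375937378865), array([-0.55298703, -0.14747798,  0.31144223]), 21.75)
126 [-0.     -0.0007  0.0008] -0.005
124 [ 0.     -0.006   0.0008] 0.03
122 [ 0.0003 -0.0112  0.0009] 0.065
120 [ 0.0007 -0.0164  0.0009] 0.099
118 [ 0.0013 -0.0216  0.0009] 0.134
116 [ 0.0021 -0.0268  0.0009] 0.169
```

```bash
python3 -m jog '[[0,-0.006,0,0.03,-0.2],[0.0003,-0.0112,0,0.065,-0.2],[0.0007,-0.0164,0,0.1,-0.2],[0.0013,-0.0216,0,0.134,-0.2]]'; for i in 1 2; do python3 -m jog '[[0.0001,-0.0039,0,0.026,-0.2],[0.0002,-0.0079,0,0.052,-0.2]]'|grep -E 'pos|^force'; done
```

```text
clock: 22.15
tool_pos: [0.4784, 0.0754, 0.0902]
orientation: [[0.468, -0.884, -0.002], [-0.884, -0.468, -0.001], [0.0, 0.002, -1.0]]
force: [-2.3, -0.8, 2.0]
width: 0.401
gripper_force: 1.1
tool_pos: [0.4846, 0.0785, 0.09]
force: [-4.5, -1.4, 1.5]
tool_pos: [0.4909, 0.0813, 0.0898]
force: [-7.6, -0.8, 5.7]
```

```bash
for i in 1 2; do python3 -m jog '[[0.0001,-0.0039,0,0.026,-0.2],[0.0002,-0.0079,0,0.052,-0.2]]'|grep -E 'pos|^force'; done
```

```text
tool_pos: [0.4966, 0.0833, 0.0895]
force: [-11.0, -2.1, 8.2]
tool_pos: [0.5028, 0.0853, 0.0892]
force: [-13.0, -1.8, 8.7]
```

```bash
python3 -m jog '[[0.0001,-0.0039,0,0.026,-0.2],[0.0002,-0.0079,0,0.052,-0.2]]'|grep -E 'pos|^force';  python3 -c "
from h import *
print(phi())"
```

```text
tool_pos: [0.5106, 0.0877, 0.0892]
force: [-13.2, 0.3, 7.5]
(np.float64(104.77548454119926), np.float64(0.14986982313701494), np.float64(0.08922970939702463), array([-13.21475603,   0.26554273,   7.53600291]), 23.15)
```

```bash
python3 -m jog '[[0.0001,-0.0039,0,0.026,-0.2],[0.0002,-0.0079,0,0.052,-0.2]]'|grep -E 'pos|^force';  python3 -c "
from h import *
print(phi())"
```

```text
tool_pos: [0.5185, 0.0897, 0.0892]
force: [-13.9, 1.1, 6.5]
(np.float64(101.66038090789569), np.float64(0.15003961202487998), np.float64(0.08923714604888291), array([-13.93325169,   1.08087854,   6.46750608]), 23.35)
```

```bash
python3 -m jog '[[0.0001,-0.002,0,0.013,-0.2],[0.0001,-0.004,0,0.026,-0.2]]'; python3 -m jog '[[0,0.003,0,0,-0.2],[0,0.006,0,0,-0.2],[0,0.008,0,0,-0.2],[0,0.008,0,0,-0.2]]'; python3 -c "
from h import *
print(phi())"
```

```text
clock: 23.55
tool_pos: [0.5227, 0.0907, 0.0893]
orientation: [[0.148, -0.989, -0.011], [-0.989, -0.148, -0.003], [0.001, 0.011, -1.0]]
force: [-13.1, 2.4, 6.4]
width: 0.405
gripper_force: 6.2
clock: 23.95
tool_pos: [0.5167, 0.089, 0.0893]
orientation: [[0.149, -0.989, -0.006], [-0.989, -0.149, -0.003], [0.002, 0.007, -1.0]]
force: [-5.3, -2.5, 2.3]
width: 0.398
gripper_force: 3.3
(np.float64(102.38644594911851), np.float64(0.1496334271720518), np.float64(0.08934414534548972), array([-5.32898242, -2.47374303,  2.25865876]), 23.95)
```

```bash
python3 -m jog '[[0,0.003,0,0,-0.2],[0,0.006,0,0,-0.2],[0,0.006,0,0,-0.2]]'; python3 -c "
from h import *
print(phi())"
```

```text
clock: 24.25
tool_pos: [0.5124, 0.0889, 0.0897]
orientation: [[0.15, -0.989, -0.002], [-0.989, -0.15, -0.001], [0.001, 0.003, -1.0]]
force: [-3.5, -3.9, -2.5]
width: 0.398
gripper_force: 2.0
(np.float64(104.0099616047477), np.float64(0.15053613637742708), np.float64(0.08973524889673158), array([-3.54230337, -3.9137933 , -2.48936529]), 24.25)
```

```bash
python3 -m jog '[[0,0.002,0,0,-0.2],[0,0.005,0,0,-0.2],[0,0.005,0,0,-0.2]]'; python3 -m jog '[[0,0,0,0,0],[0,0,0,0,0.1],[0,0,0,0,0.1],[0,0,0,0,0.1],[0,0,0,0,0.1]]'
```

```text
clock: 24.55
tool_pos: [0.5089, 0.0893, 0.0906]
orientation: [[0.151, -0.989, 0.002], [-0.989, -0.151, 0.001], [-0.001, -0.002, -1.0]]
force: [-1.7, -1.2, -0.7]
width: 0.4
gripper_force: 0.9
clock: 25.05
tool_pos: [0.5087, 0.089, 0.0904]
orientation: [[0.15, -0.989, 0.001], [-0.989, -0.15, 0.0], [-0.0, -0.001, -1.0]]
force: [0.4, -1.0, -0.2]
width: 0.55
gripper_force: 0.0
```

Free of contact. I'll lift straight up, then look at the result.

```bash
python3 -m jog '[[0,0,-0.03,0,0.1],[0,0,-0.06,0,0.1],[0,0,-0.11,0,0.1],[0,0,-0.16,0,0.1],[-0.03,0,-0.21,0,0.1],[-0.03,0,-0.25,0,0.1],[-0.03,0,-0.25,0,0.1],[-0.03,0,-0.25,0,0.1]]';  python3 -c "
from h import *
p,d=snap('wrist','w6')
cv2.imwrite('pics/w6c.png',cv2.resize(p[0:260,160:480],None,fx=2.3,fy=2.3,interpolation=3))"
```

```text
clock: 25.85
tool_pos: [0.504, 0.1189, 0.3414]
orientation: [[0.151, -0.989, 0.002], [-0.989, -0.151, 0.002], [-0.002, -0.003, -1.0]]
force: [-0.8, -0.0, -0.8]
width: 0.549
gripper_force: 0.0
```

View pics/w6c.png

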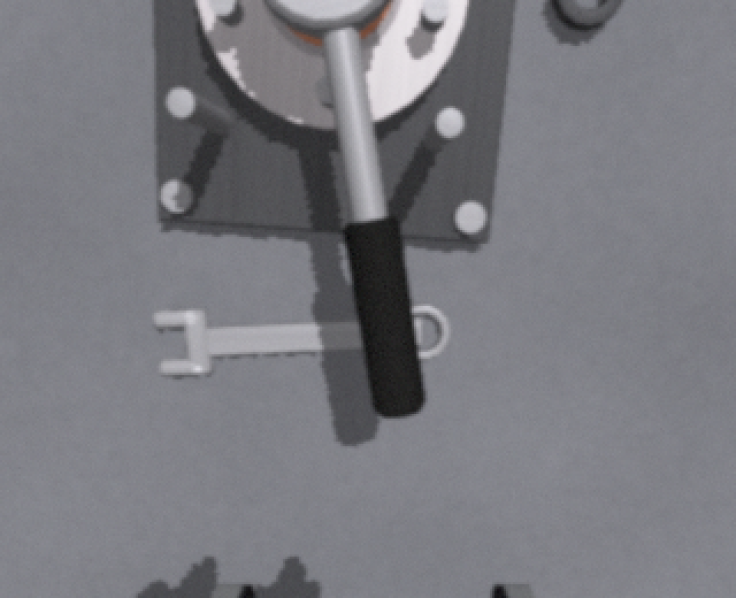

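The handle rests in mid-swing, the spanner is undisturbed, and nothing is being touched. I've used all my picture views, so I'll check the lever and washer tab numerically from the earlier overhead pose.

```bash
python3 -m jog '[[0.05,-0.01,-0.015,0.06,0.1],[0.1,-0.02,-0.015,0.12,0.1],[0.15,-0.033,-0.015,0.16,0.1],[0.156,-0.033,-0.015,0.16,0.1],[0.156,-0.033,-0.015,0.16,0.1],[0.156,-0.033,-0.015,0.16,0.1]]'
python3 - <<'E'
from h import *
snap('wrist','w7')
for f in('w1','w4','w7'):
    p=cv2.imread('pics/%s.png'%f);d=np.load('pics/%s.npy'%f);K,R,t=ext('wrist',f)
    v,u=np.mgrid[:400,:640];W=np.stack([(u-K[2])/K[0]*d,(v-K[3])/K[1]*d,d],-1)@R.T+t
    rad=np.hypot(W[...,0]-AX[0],W[...,1]-AX[1]);ang=np.degrees(np.arctan2(W[...,1]-AX[1],W[...,0]-AX[0]))
    def rep(n,m):
        print(f,n,m.sum(),'r',np.median(rad[m]).round(4) if m.any() else '', 'ang',np.median(ang[m]).round(1) if m.any() else '','px',u[m].mean().round(),v[m].mean().round()) if m.any() else print(f,n,'none')
    rep('tab',(W[...,2]>.12)&(W[...,2]<.135)&(rad<.055))
    rep('grip',(W[...,2]>.095)&(W[...,2]<.112)&(rad>.11)&(rad<.19))
    b,g,r=[p[...,i].astype(int) for i in range(3)]
    m=(r-b>35)&(rad<.055)&(d>0); rep('copper',m)
    m2=m&(rad>.034); rep('copper tip',m2)
E
```

```text
clock: 26.5
tool_pos: [0.5596, -0.0307, 0.3539]
orientation: [[-0.009, -1.0, -0.003], [-1.0, 0.009, -0.0], [0.0, 0.003, -1.0]]
force: [-0.1, 1.0, -0.4]
width: 0.548
gripper_force: 0.0
w1 tab 226 r 0.0362 ang -70.0 px 319.0 109.0
w1 grip 1175 r 0.1478 ang 81.4 px 312.0 260.0
w1 copper 11 r 0.0432 ang 29.4 px 300.0 150.0
w1 copper tip 11 r 0.0432 ang 29.4 px 300.0 150.0
w4 tab 290 r 0.0349 ang -144.0 px 361.0 125.0
w4 grip 590 r 0.1237 ang 65.4 px 279.0 250.0
w4 copper 5 r 0.0437 ang 28.2 px 293.0 155.0
w4 copper tip 5 r 0.0437 ang 28.2 px 293.0 155.0
w7 tab 229 r 0.0352 ang -98.2 px 336.0 108.0
w7 grip 902 r 0.1379 ang 106.4 px 364.0 252.0
w7 copper 22 r 0.0421 ang 17.7 px 297.0 144.0
w7 copper tip 22 r 0.0421 ang 17.7 px 297.0 144.0
```

Run:
```python
from h import *
snap('scene','s8')
for n,f in(('wrist','w1'),('wrist','w4'),('wrist','w7'),('scene','s0'),('scene','s8')):
    d=np.load('pics/%s.npy'%f);K,R,t=ext(n,f)
    v,u=np.mgrid[:400,:640];W=np.stack([(u-K[2])/K[0]*d,(v-K[3])/K[1]*d,d],-1)@R.T+t
    rad=np.hypot(W[...,0]-AX[0],W[...,1]-AX[1]);z=W[...,2]
    T=W[(z>.122)&(z<.132)&(rad<.055)][:,:2]
    g=W[(z>.099)&(z<.112)&(rad>.11)&(rad<.175)&(W[...,1]>0.03)][:,:2]
    if len(T)<5: print(f,'no tab',len(T));continue
    vx,vy,x0,y0=cv2.fitLine(g.astype(np.float32),cv2.DIST_HUBER,0,.001,.001).ravel()
    if vy<0:vx,vy=-vx,-vy
    c=(T.min(0)+T.max(0))/2;q=np.median(T,0)-[x0,y0]
    print(f,len(T),len(g),'handle',np.degrees(np.arctan2(vy,vx)).round(1),'axis offset',round(vx*(AX[1]-y0)-vy*(AX[0]-x0),4),'tab perp',round(vx*q[1]-vy*q[0],4),np.median(T,0).round(4),c.round(4))
```

```text
w1 226 783 handle 81.9 axis offset 0.0011 tab perp -0.016 [ 0.5613 -0.0909] [ 0.5609 -0.0908]
w4 286 439 handle 80.6 axis offset 0.0337 tab perp 0.0581 [ 0.5206 -0.0777] [ 0.5204 -0.0772]
w7 227 695 handle 103.5 axis offset -0.0084 tab perp 0.0046 [ 0.5437 -0.0921] [ 0.5437 -0.0916]
s0 25 91 handle 84.5 axis offset 0.0127 tab perp -0.0073 [ 0.5656 -0.0915] [ 0.5652 -0.0916]
s8 28 88 handle 109.4 axis offset 0.0094 tab perp 0.0224 [ 0.5473 -0.0921] [ 0.5462 -0.0922]
```

Two cameras put the lever throw at about 0.93–1.0 rad, which is inconclusive. A gentle push on the tab (a few N) will settle whether it is on its stop, and it can't turn the nut.

```bash
python3 -m jog '[[0.03,-0.005,0.03,0.1,-1],[0.072,-0.011,0.08,0.2,-1],[0.072,-0.011,0.12,0.2,-1],[0.072,-0.011,0.16,0.2,-1],[0.072,-0.011,0.165,0.2,-1],[0.072,-0.011,0.165,0.2,-1],[0.072,-0.011,0.19,0.2,-1],[0.072,-0.011,0.217,0.2,-1],[0.072,-0.011,0.217,0.2,-1],[0.072,-0.011,0.217,0.2,-1]]' 30; python3 -m jog '[[0,0.004,0,0,-1],[0,0.007,0,0,-1],[0,0.007,0,0,-1]]'; for i in 1 2 3; do python3 -m jog '[[0,0.001,0,0,-1],[0,0.002,0,0,-1]]'|grep -E 'pos|^force'; done
```

```text
clock: 27.6
tool_pos: [0.5722, -0.1024, 0.141]
orientation: [[-0.206, -0.979, 0.004], [-0.979, 0.206, -0.001], [-0.0, -0.004, -1.0]]
force: [0.2, 0.4, 1.0]
width: -0.001
gripper_force: 0.0
clock: 27.9
tool_pos: [0.5637, -0.1013, 0.1397]
orientation: [[-0.207, -0.978, 0.002], [-0.978, 0.207, 0.0], [-0.001, -0.002, -1.0]]
force: [1.1, -0.2, -0.8]
width: -0.0
gripper_force: 0.0
tool_pos: [0.5621, -0.1011, 0.1388]
force: [1.1, -0.8, 0.3]
tool_pos: [0.5616, -0.1008, 0.139]
force: [5.3, -3.2, -1.5]
tool_pos: [0.5609, -0.1006, 0.1391]
force: [8.0, -4.3, -3.3]
```

The tab resists stiffly at first contact, with 9 N giving under 1 mm, so the lever is on its stop. I'll back off, lift clear and hand in.

```bash
python3 -m jog '[[0,-0.008,0,0,-1],[0,-0.016,0,0,-1],[0,-0.016,-0.04,0,-1],[0,-0.016,-0.09,0,-1],[0,-0.016,-0.14,0,-1],[0,-0.016,-0.18,0,-1],[0,-0.016,-0.18,0,-1],[0,-0.016,-0.18,0,-1]]' && python3 -c "
from station import env
print(env.sign_off())"
```

```text
clock: 29.3
tool_pos: [0.5732, -0.1033, 0.3188]
orientation: [[-0.208, -0.978, 0.0], [-0.978, 0.208, 0.001], [-0.001, -0.0, -1.0]]
force: [-0.7, 0.2, -0.9]
width: 0.0
gripper_force: 0.0
the job is handed in; nothing more can be done
None
```

I handed the job in at 29 s: the lever is on its tighten stop, the handle free-wheeled back to its rear stop, and the nut bit on the third stroke and was pushed about 2–2.5 cm more (washer tab moved roughly 3–8 mm, under the 12 mm limit), with the arm clear of everything.

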